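# Gauge a fired test slab in the checking jig

## Robot

A 7-joint arm with a two-finger parallel gripper is mounted at the origin on the work surface. World frame = base frame: x ahead of the robot, y to its left, z up, the work surface at z = 0. Lengths are in m, angles in rad, forces in N, time in s.
With the tool pointing down it reaches from about 0.425 to 0.875 m from the base axis. Payload 4.7 kg.
Tool frame: the origin (TCP) lies between the finger pads; the fingertips stand 14 mm ahead of it and the grasp point (between the pads) lies 5 mm behind it; z points along the fingers, y is the line along which they close (so a half turn about z gives the same grasp; the last joint's range is limited). The gripper opens to 87 mm and grips with 3 to 60 N. Pads are 19 mm wide; open, the fingers measure 117 mm over their backs; the gripper's body (75 mm by 190 mm) begins 51 mm behind the grasp point.
Start: joints at [1.362, 0.321, -0.07, 1.45, 0.023, 1.371, -0.057], TCP at [0.144, -0.634, 0.237] pointing down, gripper open.
Joint ranges: [-2.86, 2.86], [-0.3, 2.09], [-1.38, 1.24], [0.06, 2.45], [-1.56, 4.7], [0.09, 2.05], [-2.69, 2.69]. Speed limits (rad/s): [2.57, 2.57, 3.14, 3.14, 3.14, 3.14, 3.14].

## Interface

Orientations are given as a rotation vector (axis times angle).
In Python, from bench import ctrl gives the robot as it stands.
- The arm moves only by the tool step_arm, never from a script. Its argument "commands" is a list of rows, each an object with "travel": the shift along the tool's x, y, z in m, a list of three; "turn": the turn, a rotation vector about the tool's x, y, z in degrees, a list of three. A call has 1 to 5 rows; each row is the pose to reach, as a shift and turn from the pose commanded when the call began, along the tool's axes at that moment; what a row does not reach only later rows make up. A row lasts 1/10 s, in which the tool goes at most 50 mm and 8.59 degrees, less where a joint would pass 70% of its speed; a pose out of reach is approached as far as the arm can. A call with a gripper value outside its range is refused whole. "gripper" is the opening, from 0 (shut) to 1 (fully open), set as the call begins (left out, the last holds). The fingers move at their own pace and stop on an object; "force" is the grip in N (left out, the last holds). Time passes only in rows, so rows that repeat a pose let the fingers close. It gives the time, the measured TCP pose, the force, the opening and the grip force at its end, in the units of the state.
- ctrl.get_state(): the state, without advancing time (a new reading comes with each control period).
- ctrl.get_image(name): name is "side" or "top" or "wrist"; returns the picture (480x640x3 uint8, red, green, blue); there is no depth.
- ctrl.camera_model(name): a dict with "fx", "fy", "cx", "cy" (pixels), "R" (3x3) and "t" (3): a world point X has camera coordinates R X + t; the wrist camera has in their place "T_tool_cam" (4x4, takes a point from camera to tool coordinates, whose origin is the TCP and whose axes are the flange's). Camera axes: x right, y down, z forward; pixel columns grow to the right and rows downward; lengths in m; the calibration is good to about 2 mm. A picture is of the moment at which its call begins: read the wrist's pose just before it. camera_model takes no time and is no camera call.
- ctrl.close_job(): hands the job in; it is judged then, once.
The state is a dict: "time": time; "joint_positions": joint angles; "qd": joint speeds; "joint_torque": joint torques, N m; "position": TCP position; "tool_rot": TCP orientation; "ft_force": force on the tool from outside, world axes, zero at the start; "torque": the same for the moment, N m; "grip_width": opening from 0.0 (shut) to 1.0 (fully open); "grip_force": force on a finger pad.
Only numpy, scipy, OpenCV 4.12 (cv2) and the standard library are available. Lean on these libraries where they do the work, as an engineer would, in place of code of your own. Each camera call takes 0.05 s, during which the arm holds its last target. There are 200 camera calls.

## Task

Slide the thicker of the two loose fired-clay slabs into the channel of the wooden checking jig until it is fully home, under the steel bar and against the end stop. Then pick up the bridge height gauge and lower it gently across the slab, so that both of its legs stand flat on the jig's two rails and its sprung foot reads how far the slab stands above the rails. Let go, leave it standing there, and leave everything else where it is.

Things in the scene. Friction and masses are not known exactly. Their poses are not given: they have to be found in the camera images.
- slab_center (a point): Centre of the thick slab: loose, plain terracotta, 140 x 50 x 24 mm (own x, y, z), about 0.34 kg, lying flat on the table (this point is 12 mm above its underside). It is the same either way round. It and the thin slab may swap places.
- thin_slab_center (a point): Centre of the thin slab: loose, plain terracotta, 140 x 50 x 14 mm, lying flat. Not wanted; leave it.
- jig_mouth (a point): Fixed wooden jig: point on its board's top (12 mm above the table), on the channel's centre line at its mouth. x level along the channel inwards, y across, z up. Board: x -95 to 110 mm, 130 mm wide; x below 0 is a bare apron. Rails 10 mm high on both sides from x 0 to the stop at x 95, channel 53 mm wide between them (flared over the first 14 mm), rails reach out to y +-60.
- jig_bar (a point): Middle of the steel bar across the channel's inner end, on its top. Same axes as jig_mouth. Bar 18 mm wide (jig x 77 to 95 mm), underside 26.5 and top 34.5 mm above the board; screw heads 3.5 mm higher; posts on the rails at y +-33 to 47. The end stop, 26 mm high, is right behind it. The gauge's legs have the rails free from jig x 0 to 77 mm.
- jig_home (a point): Where the thick slab's centre lies when it is fully home against the end stop: 25 mm inside the mouth, 12 mm above the board; x along the channel inwards, z up. The slab slides in from the mouth, long way along the channel; when home, 45 mm of it stick out of the mouth.
- gauge_grip (a point): Loose bridge height gauge, standing on the table, about 0.45 kg. This point: centre of its upright aluminium housing, 76 mm above the soles of its legs; z up. Housing 26 mm (x) by 30 mm (y), 46 to 96 mm above the soles, to be gripped across its y faces; a dial 29 mm across stands 6 mm out of its -x face. The stem's top is 7 mm above the housing and rises with the foot.
- gauge_sole (a point): Point of the gauge midway between the soles of its two legs, level with them; axes as gauge_grip. Legs centred at y +-43 mm, each 14 mm thick (y) and 36 mm wide (x), carry a beam 100 mm long (y), 36 mm wide (x), 34 to 46 mm above the soles. The sprung foot, a disc 16 mm across, hangs on the centre line between the legs.
- gauge_foot (a joint): Reading of the gauge (m): height of the underside of its sprung foot above the soles of its legs; 0 when the foot is level with the soles, at most 0.025. A light spring pushes the foot down (0.6 N at 0, plus 0.05 N per mm). On the jig's rails over the thick slab it reads 0.014.
- bowl: Loose terracotta bowl, 160 mm across, 75 mm high; bystander. Origin at the centre of its underside.
- mug: Loose white mug, 76 mm across, 85 mm high; bystander. Origin at the centre of its underside.
- prop_a: Loose plaster-white kiln prop, upright cylinder 40 mm across, 50 mm high; bystander. Origin at the centre of its underside.
- prop_b: Another such kiln prop; bystander.
- rib: Loose flat wooden rib, 45 x 100 x 8 mm; bystander. Origin at the centre of its underside.
- brush: Loose brush lying on the table; bystander.
- jar: Loose closed jar, 60 mm across, 70 mm high; bystander. Origin at the centre of its underside.
Things that resemble listed ones, but are neither listed nor needed, are in the scene too. What is shaped like the part that bears gauge_grip but orange or purple is not meant.

How it is judged:
By the outcome, as a careful person would: the job done as asked, in the order asked, and still so for the second after the job is handed in, with the robot touching nothing.
It also fails if it takes over 72 s, if anything falls off the work surface, if the arm or the gripper's body presses on something with over 40 N, if the wrist force passes 120 N, or if a joint passes its speed limit or range.

## Working session

There is one attempt and no reset: what is moved stays moved. The work goes in short steps, Python scripts to look and compute and a tool call to move; the robot and the scene stay as the last step left them, time stands still between calls to the robot, and variables do not carry over. Pictures are saved under pics/ and viewed, at most 10 in all, crops included, and the job is handed in when it is done.

Besides the shell and the picture viewer there is one more tool, called as name(argument=value, ...), one argument or row to a line, values as JSON. step_arm: Moves the arm, as the interface text tells. Its arguments: {"type":"object","properties":{"commands":{"type":"array"},"gripper":{"type":"number"},"force":{"type":"number"}},"required":["commands"]}

```bash
ls; mkdir -p pics
python3 - <<'E'
from bench import ctrl
import cv2
s=ctrl.get_state();print(s['time'],s['position'],s['tool_rot'],s['joint_positions'])
for n in('top','side'):
    cv2.imwrite(f'pics/{n}0.png',ctrl.get_image(n)[:,:,::-1]);m=ctrl.camera_model(n);print(n,m)
print(ctrl.camera_model('wrist'))
E
```

```text
pics
0.0 [ 0.14346876 -0.63341827  0.23545012] [-3.12019978e+00 -3.49197428e-01  5.48173232e-04] [ 1.36206472  0.32182959 -0.07008976  1.45168924  0.02263701  1.37080585
 -0.05687201]
top {'fx': 439.72637948508543, 'fy': 439.72637948508543, 'cx': 317.0215673416051, 'cy': 235.4240480370061, 'R': array([[ 0.02719912, -0.99952683,  0.01436423],
       [-0.99003021, -0.02892181, -0.13785398],
       [ 0.13820419, -0.01047152, -0.9903484 ]]), 't': array([-0.00957256,  0.55909291,  1.24267327])}
side {'fx': 610.6294576771677, 'fy': 610.6294576771677, 'cx': 318.6916271323681, 'cy': 248.18876900040337, 'R': array([[-0.71413774, -0.69998852, -0.00483279],
       [-0.41449454,  0.42841625, -0.80290335],
       [ 0.56409357, -0.57138042, -0.59608964]]), 't': array([0.4145438 , 0.30401002, 1.06142819])}
{'fx': 332.76403500846897, 'fy': 332.76403500846897, 'cx': 314.9229710030922, 'cy': 241.30065531777402, 'T_tool_cam': array([[ 8.07023785e-05, -9.55424282e-01, -2.95236237e-01,
         8.08223803e-02],
       [ 9.99999994e-01,  5.50803755e-05,  9.51009611e-05,
        -9.35740525e-04],
       [-7.46000447e-05, -2.95236243e-01,  9.55424280e-01,
        -1.46990322e-01],
       [ 0.00000000e+00,  0.00000000e+00,  0.00000000e+00,
         1.00000000e+00]])}
```

View pics/top0.png

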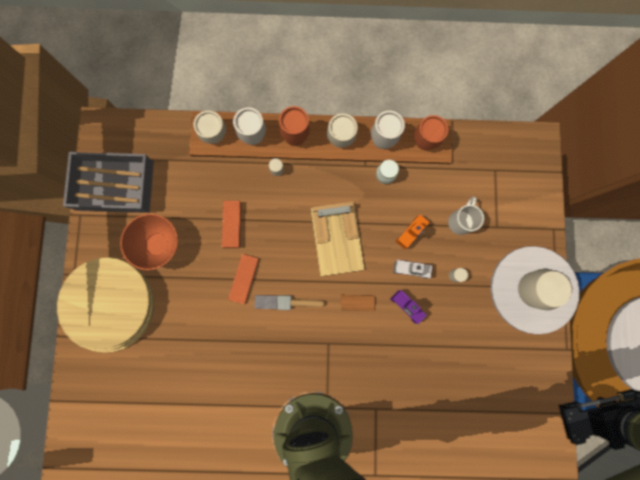

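View pics/side0.png

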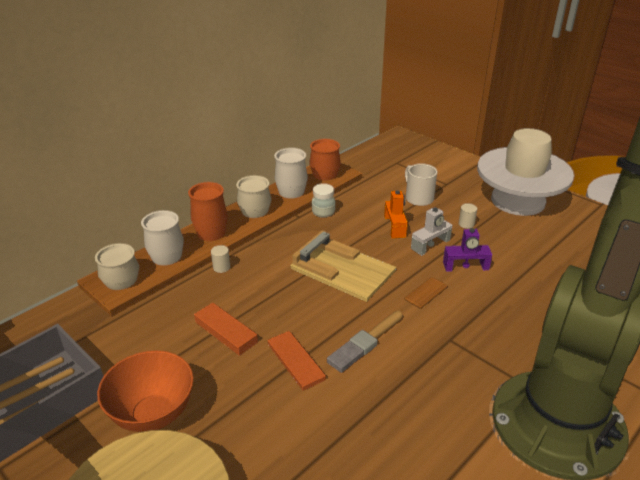

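The top view shows the slabs at (231,224) and (243,278), the jig at (338,240), mouth towards the robot, and the grey gauge at (414,269), with orange and purple decoys either side of it. I'll enlarge these areas.

Run:
```python
import cv2,numpy as np
t=cv2.imread('pics/top0.png');s=cv2.imread('pics/side0.png')
z=lambda im,x,y,w,h,k:cv2.resize(im[y:y+h,x:x+w],None,fx=k,fy=k,interpolation=cv2.INTER_CUBIC)
a=np.hstack([z(t,215,190,50,120,5),z(t,305,195,65,90,5)[:450] if 0 else cv2.copyMakeBorder(z(t,305,195,65,90,5),0,150,0,0,0),cv2.copyMakeBorder(z(t,390,250,45,40,5),0,400,0,0,0)])
cv2.imwrite('pics/c1.png',a)
cv2.imwrite('pics/c2.png',z(s,185,225,215,170,3.5))
```

```text
(no output)
```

View pics/c1.png

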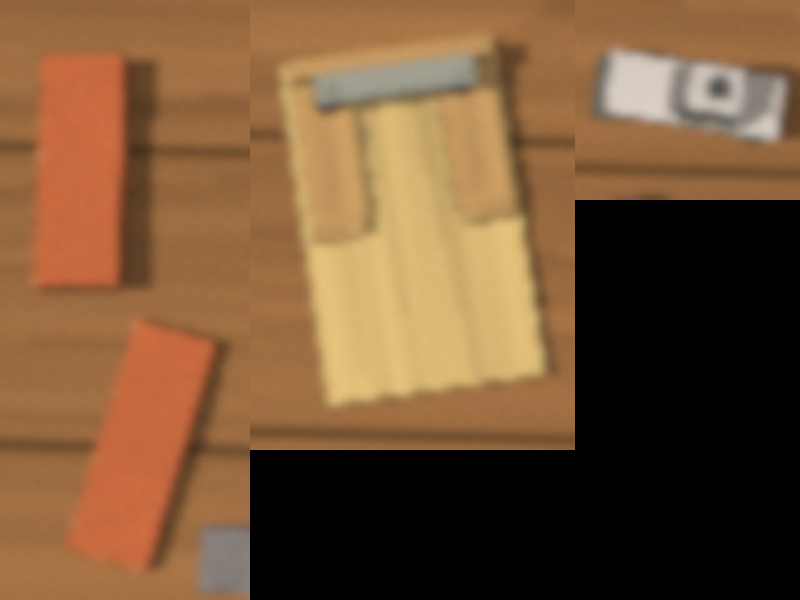

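View pics/c2.png

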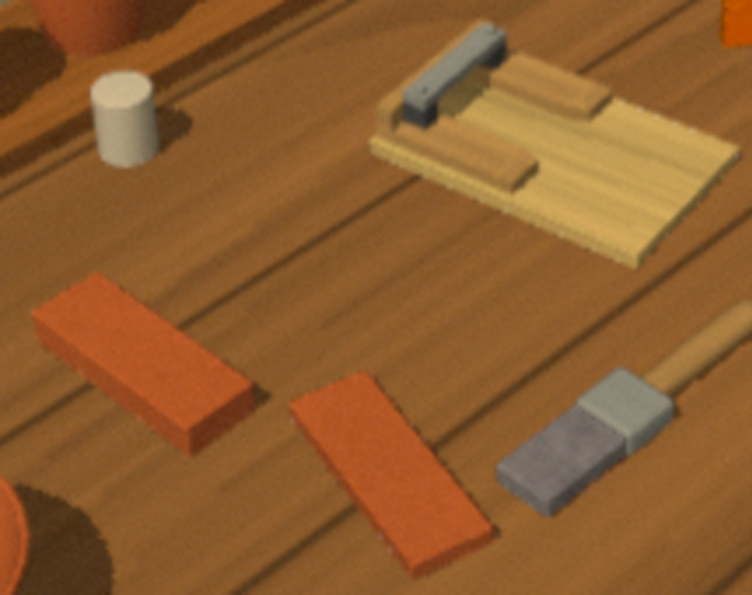

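```bash
cat > h.py <<'E'
import numpy as np,cv2
from scipy.optimize import least_squares
from scipy.spatial.transform import Rotation as Ro
from bench import ctrl
def proj(m,X):
    c=X@np.array(m['R']).T+m['t'];return np.c_[m['fx']*c[:,0]/c[:,2]+m['cx'],m['fy']*c[:,1]/c[:,2]+m['cy']]
def wristmodel(s):
    m=dict(ctrl.camera_model('wrist'));T=np.eye(4);T[:3,:3]=Ro.from_rotvec(s['tool_rot']).as_matrix();T[:3,3]=s['position']
    W=np.linalg.inv(T@np.array(m['T_tool_cam']));m['R']=W[:3,:3];m['t']=W[:3,3];return m
def fit(obs,x0):
    "obs: list of (model, Nx3 local, Nx2 px); pose x,y,yaw"
    def f(p):
        R=Ro.from_euler('z',p[2]).as_matrix();return np.concatenate([(proj(m,X@R.T+[p[0],p[1],0])-u).ravel() for m,X,u in obs])
    r=least_squares(f,x0,loss='soft_l1');print('pose',r.x[:2].round(4),'yaw deg',np.degrees(r.x[2]).round(2));print(f(r.x).reshape(-1,2).round(1).tolist());return r.x
E
python3 - <<'E'
from h import *
T,S=ctrl.camera_model('top'),ctrl.camera_model('side')
A=lambda *a:np.array(a,float)
t1=lambda a:a/5+A(215,190)
t2=lambda a:(a-A(250,0))/5+A(305,195)
t3=lambda a:(a-A(575,0))/5+A(390,250)
s=lambda a:a/3.5+A(185,225)
z=.024
# slab: +x ~ forward (up in top image); +y left
X=A((.07,.025,z),(.07,-.025,z),(-.07,-.025,z),(-.07,.025,z))
print('slab');fit([(T,X,t1(A((42,55),(127,55),(122,288),(33,285)))),(S,X,s(A((33,316),(97,273),(255,388),(190,431))))],[.6,.25,0])
print('jig')
Xt=A((-.095,.065,.012),(-.095,-.065,.012),(0,.06,.022),(0,-.06,.022),(.11,.065,.012))
Xs=A((-.095,.065,.0),(-.095,-.065,.012))
fit([(T,Xt,t2(A((328,405),(547,375),(315,242),(517,217),(280,72)))),(S,Xs,s(A((637,268),(738,150))))],[.5,0,.1])
print('gauge')
Xg=A((.018,.05,.046),(-.018,.05,.046),(-.018,-.05,.046))
fit([(T,Xg,t3(A((612,48),(602,115),(783,140))))],[.5,-.2,0])
E
```

```text
slab
pose [0.5869 0.2612] yaw deg 1.46
[[-0.3, 0.0], [-0.5, 0.1], [-0.7, 0.3], [-0.0, 0.9], [-0.4, -0.8], [0.4, -0.4], [0.4, -1.2], [-0.2, 0.0]]
jig
pose [ 0.5472 -0.0563] yaw deg 9.62
[[0.1, 0.1], [-0.1, -0.1], [-0.1, 0.2], [-0.3, -0.3], [0.0, -1.2], [0.0, 0.9], [0.9, -0.6]]
gauge
pose [ 0.4688 -0.2753] yaw deg -6.96
[[0.2, 0.6], [0.6, -0.4], [-1.1, -0.2]]
```

The left-hand slab, top px (231,224), is the thick one: its side faces are clearly taller. The fits agree with the given sizes to about 1 px.

```bash
cat >> h.py <<'E'
def plan(*goals):
    "goals (x,y,z,heading deg of tool x); prints travel(mm)/turn(deg) in tool axes of the previous pose"
    s=ctrl.get_state();print('t',round(s['time'],2),'p',s['position'].round(4),'F',s['ft_force'].round(1),'w',round(s['grip_width'],3),'gf',round(s['grip_force'],1),'q',s['joint_positions'].round(2))
    R=Ro.from_rotvec(s['tool_rot']);p=s['position'];print('heading',np.degrees(np.arctan2(R.as_matrix()[1,0],R.as_matrix()[0,0])).round(2))
    for g in goals:
        G=Ro.from_euler('z',g[3],degrees=True)*Ro.from_euler('x',180,degrees=True)
        print('  travel mm',(R.inv().apply(np.array(g[:3])-p)*1000).round(1).tolist(),'turn',np.degrees((R.inv()*G).as_rotvec()).round(2).tolist())
        R,p=G,np.array(g[:3])
E
python3 - <<'E'
from h import *
m=ctrl.camera_model('top')
for z in(.1,.2):
    d=m['R'].T@np.array([(548-m['cx'])/m['fx'],(290-m['cy'])/m['fy'],1]);c=-m['R'].T@m['t'];print(c+d*(z-c[2])/d[2])
plan((.25,-.62,.30,5),(.52,-.30,.28,1.5),(.56,.0,.28,1.5),(.567,.2607,.22,1.5))
E
```

```text
[ 0.41781165 -0.63160396  0.1       ]
[ 0.41484987 -0.57769023  0.2       ]
t 0.1 p [ 0.1435 -0.6335  0.2356] F [-1.   0.7  0.3] w 1.001 gf 0.0 q [ 1.36  0.32 -0.07  1.45  0.02  1.37 -0.06]
heading 12.77
  travel mm [106.9, 10.3, -64.5] turn [-0.1, 0.01, 7.77]
  travel mm [296.9, -295.3, 20.0] turn [0.0, -0.0, 3.5]
  travel mm [47.8, -298.9, -0.0] turn [0.0, 0.0, 0.0]
  travel mm [13.8, -260.4, 60.0] turn [0.0, 0.0, 0.0]
```

step_arm(
  commands=[
    {"travel": [0.025, -0.03, -0.015], "turn": [0, 0, 0]},
    {"travel": [0.055, -0.065, -0.03], "turn": [0, 0, 0]},
    {"travel": [0.085, -0.1, -0.045], "turn": [0, 0, 0]},
    {"travel": [0.115, -0.135, -0.06], "turn": [0, 0, 0]},
    {"travel": [0.14, -0.165, -0.065], "turn": [0, 0, 0]},
  ],
)

```text
time: 0.6
position: [0.2453, -0.4401, 0.303]
tool_rot: [3.12, 0.351, 0.001]
ft_force: [0.8, -0.6, 0.3]
grip_width: 1.003
grip_force: 0.0
```

step_arm(
  commands=[
    {"travel": [0.025, -0.03, 0], "turn": [0, 0, 0]},
    {"travel": [0.05, -0.06, 0], "turn": [0, 0, 2]},
    {"travel": [0.09, -0.085, 0], "turn": [0, 0, 4]},
    {"travel": [0.13, -0.105, 0.01], "turn": [0, 0, 8]},
    {"travel": [0.17, -0.125, 0.02], "turn": [0, 0, 11.3]},
  ],
)

```text
time: 1.1
position: [0.3829, -0.2812, 0.2816]
tool_rot: [3.14, 0.036, 0.001]
ft_force: [0.1, -0.5, 0.0]
grip_width: 1.0
grip_force: 0.0
```

Run:
```python
from h import *
plan((.52,-.2,.28,1.5),(.567,.2607,.22,1.5))
```

```text
t 1.1 p [ 0.3829 -0.2812  0.2816] F [ 0.1 -0.5  0. ] w 1.0 gf 0.0 q [ 1.03 -0.06 -0.43  1.78 -0.03  1.41 -0.94]
heading 1.3
  travel mm [139.0, -78.1, 1.5] turn [0.07, -0.03, -0.2]
  travel mm [59.0, -459.3, 60.0] turn [0.0, 0.0, 0.0]
```

step_arm(
  commands=[
    {"travel": [0.03, -0.015, 0], "turn": [0, 0, 0]},
    {"travel": [0.06, -0.03, 0], "turn": [0, 0, 0]},
    {"travel": [0.095, -0.05, 0], "turn": [0, 0, 0]},
    {"travel": [0.125, -0.07, 0], "turn": [0, 0, 0]},
    {"travel": [0.125, -0.07, 0], "turn": [0, 0, 0]},
  ],
)

```text
time: 1.6
position: [0.5084, -0.2042, 0.2809]
tool_rot: [-3.137, -0.053, -0.002]
ft_force: [-0.2, -0.0, -0.3]
grip_width: 0.997
grip_force: 0.0
```

Run:
```python
from h import *
import pickle
s=ctrl.get_state();im=ctrl.get_image('wrist');cv2.imwrite('pics/w1.png',im[:,:,::-1]);pickle.dump(wristmodel(s),open('w1.pkl','wb'))
plan((.567,.2607,.22,1.5))
```

```text
t 1.65 p [ 0.5063 -0.2068  0.2809] F [-0.4 -0.6 -0.3] w 0.997 gf 0.0 q [ 0.87  0.12 -0.58  1.62  0.06  1.42 -1.25]
heading 1.77
  travel mm [75.1, -465.3, 61.7] turn [-0.11, 0.03, 0.27]
```

View pics/w1.png

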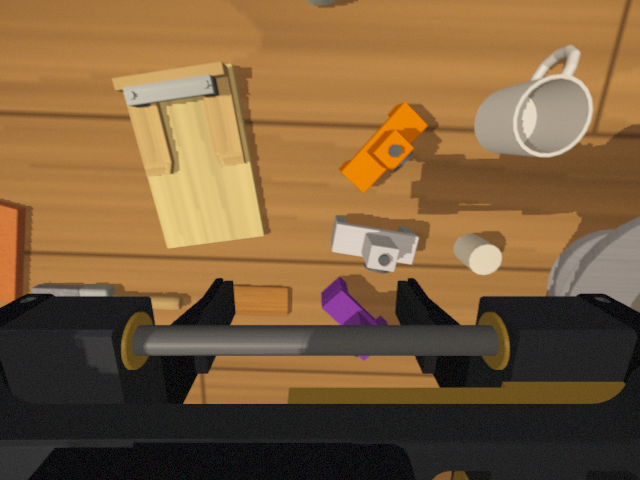

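The wrist view shows the jig's apron front corners at (167,248) and (264,236), the gauge beam's corners at (336,217), (418,233) and (413,263), and the housing top's centre at about (381,252). I'll refine the fits with these.

Run:
```python
from h import *
import pickle
W=pickle.load(open('w1.pkl','rb'));A=lambda *a:np.array(a,float)
T,S=ctrl.camera_model('top'),ctrl.camera_model('side')
t2=lambda a:(a-A(250,0))/5+A(305,195)
t3=lambda a:(a-A(575,0))/5+A(390,250)
Xw=A((-.095,.065,.012),(-.095,-.065,.012),(0,.06,.022),(0,-.06,.022))
uw=A((167,248),(264,236),(148,175),(222,165))
print('jig w');j=fit([(W,Xw[:2],uw[:2])],[.5,0,.1]);print('all')
print('pred',proj(W,np.c_[Xw[:,:2]@Ro.from_euler('z',j[2]).as_matrix()[:2,:2].T+j[:2],Xw[:,2]]).round())
Xt=A((-.095,.065,.012),(-.095,-.065,.012),(0,.06,.022),(0,-.06,.022))
fit([(W,Xw[:2],uw[:2]),(T,Xt,t2(A((328,405),(547,375),(315,242),(517,217))))],[.5,0,.1])
Xg=A((.018,.05,.046),(-.018,.05,.046),(-.018,-.05,.046),(.018,-.05,.046))
ug=A((336,217),(332,247),(413,263),(418,233))
print('gauge w');fit([(W,Xg,ug)],[.47,-.27,0]);fit([(W,Xg,ug),(T,Xg[:3],t3(A((612,48),(602,115),(783,140))))],[.5,-.2,0])
```

```text
jig w
pose [ 0.549  -0.0582] yaw deg 9.32
[[-0.1, 0.0], [0.1, -0.0]]
all
pred [[167. 248.]
 [264. 236.]
 [147. 176.]
 [245. 163.]]
pose [ 0.5484 -0.0576] yaw deg 9.46
[[-0.3, 0.6], [-0.2, 0.3], [0.4, -0.4], [0.3, -0.4], [0.3, -0.2], [0.1, -0.7]]
gauge w
pose [ 0.4754 -0.2756] yaw deg -8.53
[[1.0, 1.2], [-1.0, -0.2], [-1.7, -1.9], [1.3, 0.2]]
pose [ 0.4747 -0.2756] yaw deg -8.15
[[0.8, 2.1], [-1.0, 0.7], [-1.6, -1.6], [1.2, 0.5], [0.5, -1.7], [0.7, -2.8], [-1.1, -1.9]]
```

step_arm(
  commands=[
    {"travel": [0.005, -0.045, 0], "turn": [0, 0, 0]},
    {"travel": [0.015, -0.095, 0], "turn": [0, 0, 0]},
    {"travel": [0.025, -0.14, 0], "turn": [0, 0, 0]},
    {"travel": [0.03, -0.185, 0], "turn": [0, 0, 0]},
    {"travel": [0.04, -0.23, 0], "turn": [0, 0, 0]},
  ],
)

```text
time: 2.15
position: [0.5383, 0.0214, 0.2815]
tool_rot: [3.139, 0.036, -0.001]
ft_force: [0.5, -0.9, 0.6]
grip_width: 0.998
grip_force: 0.0
```

step_arm(
  commands=[
    {"travel": [0.005, -0.045, 0], "turn": [0, 0, 0]},
    {"travel": [0.015, -0.095, 0.015], "turn": [0, 0, 0]},
    {"travel": [0.025, -0.14, 0.03], "turn": [0, 0, 0]},
    {"travel": [0.03, -0.185, 0.045], "turn": [0, 0, 0]},
    {"travel": [0.035, -0.23, 0.06], "turn": [0, 0, 0.3]},
  ],
)

```text
time: 2.65
position: [0.5687, 0.2519, 0.2204]
tool_rot: [3.139, 0.028, -0.0]
ft_force: [1.4, -0.4, 0.6]
grip_width: 0.999
grip_force: 0.0
```

Run:
```python
from h import *
import pickle
plan((.565,.2607,.10,1.5),(.565,.2607,.0195,1.5))
s=ctrl.get_state();im=ctrl.get_image('wrist');cv2.imwrite('pics/w2.png',im[:,:,::-1]);pickle.dump(wristmodel(s),open('w2.pkl','wb'))
```

```text
t 2.65 p [0.5687 0.2519 0.2204] F [ 1.4 -0.4  0.6] w 0.999 gf 0.0 q [ 0.21  0.39 -0.86  1.52  0.3   1.37 -2.23]
heading 1.01
  travel mm [-3.5, -9.1, 120.4] turn [0.11, 0.01, -0.49]
  travel mm [0.0, -0.0, 80.5] turn [0.0, 0.0, 0.0]
```

View pics/w2.png

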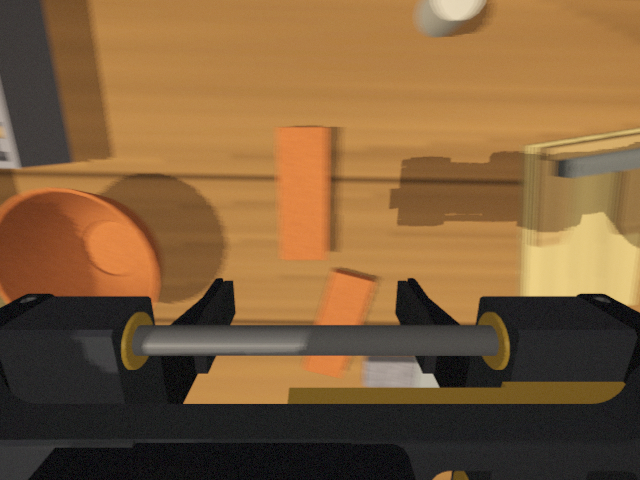

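Run:
```python
from h import *
import pickle
W=pickle.load(open('w2.pkl','rb'));A=lambda *a:np.array(a,float);z=.024
X=A((.07,.025,z),(.07,-.025,z),(-.07,-.025,z),(-.07,.025,z))
fit([(W,X,A((279,127),(330,126),(329,260),(279,260)))],[.6,.25,0])
p=[.5475+.0,-.057]
```

```text
pose [0.5908 0.2632] yaw deg 0.76
[[-0.2, -1.2], [0.0, 0.0], [-1.2, 0.6], [3.3, 0.5]]
```

step_arm(
  commands=[
    {"travel": [0, -0.004, 0.03], "turn": [0, 0, 0]},
    {"travel": [-0.002, -0.009, 0.065], "turn": [0, 0, -0.5]},
    {"travel": [-0.0035, -0.009, 0.1], "turn": [0, 0, -0.5]},
    {"travel": [-0.0035, -0.009, 0.12], "turn": [0, 0, -0.5]},
    {"travel": [-0.0035, -0.009, 0.12], "turn": [0, 0, -0.5]},
  ],
)

```text
time: 3.2
position: [0.5626, 0.2577, 0.0977]
tool_rot: [3.137, 0.043, -0.01]
ft_force: [-0.4, 0.0, -0.3]
grip_width: 0.996
grip_force: 0.0
```

Run:
```python
from h import *
plan((.567,.2607,.0195,1.5))
```

```text
t 3.2 p [0.5626 0.2577 0.0977] F [-0.4  0.  -0.3] w 0.996 gf 0.0 q [ 0.16  0.49 -0.81  1.66  0.38  1.16 -2.29]
heading 1.58
  travel mm [5.0, -3.2, 78.2] turn [0.24, 0.37, 0.08]
```

step_arm(
  commands=[
    {"travel": [0.003, -0.004, 0.025], "turn": [0.2, 0.3, 0]},
    {"travel": [0.005, -0.004, 0.05], "turn": [0.2, 0.3, 0]},
    {"travel": [0.005, -0.004, 0.07], "turn": [0.2, 0.3, 0]},
    {"travel": [0.005, -0.004, 0.079], "turn": [0.2, 0.3, 0]},
    {"travel": [0.005, -0.004, 0.079], "turn": [0.2, 0.3, 0]},
  ],
)

```text
time: 3.7
position: [0.5695, 0.2643, 0.0223]
tool_rot: [-3.139, -0.044, -0.007]
ft_force: [-0.7, -0.3, -0.3]
grip_width: 1.003
grip_force: 0.0
```

step_arm(
  commands=[
    {"travel": [0, 0, 0], "turn": [0, 0, 0]},
    {"travel": [0, 0, 0], "turn": [0, 0, 0]},
    {"travel": [0, 0, 0], "turn": [0, 0, 0]},
    {"travel": [0, 0, 0], "turn": [0, 0, 0]},
    {"travel": [0, 0, 0], "turn": [0, 0, 0]},
  ],
  gripper=0.5,
  force=35,
)

```text
time: 4.2
position: [0.5698, 0.2642, 0.0229]
tool_rot: [-3.14, -0.045, -0.009]
ft_force: [-0.8, -3.7, 2.4]
grip_width: 0.628
grip_force: 1.8
```

Run:
```python
from h import *
plan((.567,.2607,.018,1.5))
```

```text
t 4.2 p [0.5698 0.2642 0.0229] F [-0.8 -3.7  2.4] w 0.628 gf 1.8 q [ 0.12  0.58 -0.76  1.7   0.46  1.04 -2.34]
heading 1.65
  travel mm [-2.9, 3.5, 4.9] turn [-0.07, -0.32, 0.15]
```

step_arm(
  commands=[
    {"travel": [0, 0, 0.002], "turn": [0, 0, 0]},
    {"travel": [0, 0, 0.004], "turn": [0, 0, 0]},
    {"travel": [0, 0, 0.004], "turn": [0, 0, 0]},
  ],
  gripper=0.65,
)

```text
time: 4.5
position: [0.5694, 0.265, 0.018]
tool_rot: [-3.138, -0.045, -0.008]
ft_force: [-0.0, -1.8, 0.0]
grip_width: 0.649
grip_force: 0.7
```

step_arm(
  commands=[
    {"travel": [0, 0, 0], "turn": [0, 0, 0]},
    {"travel": [0, 0, 0], "turn": [0, 0, 0]},
    {"travel": [0, 0, 0], "turn": [0, 0, 0]},
    {"travel": [0, 0, 0], "turn": [0, 0, 0]},
    {"travel": [0, 0, 0], "turn": [0, 0, 0]},
  ],
  gripper=0.4,
  force=35,
)

```text
time: 5.0
position: [0.569, 0.2656, 0.0182]
tool_rot: [-3.138, -0.046, -0.007]
ft_force: [-0.2, 0.3, -2.9]
grip_width: 0.576
grip_force: 34.7
```

Run:
```python
from h import *
plan((.567,.2607,.018,1.5))
```

```text
t 5.0 p [0.569  0.2656 0.0182] F [-0.2  0.3 -2.9] w 0.576 gf 34.7 q [ 0.11  0.59 -0.76  1.71  0.46  1.03 -2.35]
heading 1.68
  travel mm [-2.1, 4.8, 0.1] turn [-0.21, -0.25, 0.18]
```

```bash
cat >> h.py <<'E'
J=np.array([.548,-.0573,9.45])
def jp(x,y,z):
    r=np.radians(J[2]);return (J[0]+x*np.cos(r)-y*np.sin(r),J[1]+x*np.sin(r)+y*np.cos(r),z,J[2])
E
python3 - <<'E'
from h import *
plan((.569,.2656,.1,1.68),jp(-.085,0,.09))
E
```

```text
t 5.0 p [0.569  0.2656 0.0182] F [-0.2  0.3 -2.9] w 0.576 gf 34.7 q [ 0.11  0.59 -0.76  1.71  0.46  1.03 -2.35]
heading 1.68
  travel mm [0.4, -0.3, -81.8] turn [-0.21, -0.25, 0.0]
  travel mm [-114.7, 333.6, 10.0] turn [-0.0, 0.0, -7.77]
```

step_arm(
  commands=[
    {"travel": [0, 0, -0.01], "turn": [0, 0, 0]},
    {"travel": [0, 0, -0.03], "turn": [0, 0, 0]},
    {"travel": [0, 0, -0.05], "turn": [0, 0, 0]},
    {"travel": [0, 0, -0.075], "turn": [0, 0, 0]},
    {"travel": [0, 0, -0.09], "turn": [0, 0, 0]},
  ],
  force=40,
)

```text
time: 5.5
position: [0.5695, 0.2661, 0.1111]
tool_rot: [-3.136, -0.047, -0.012]
ft_force: [1.5, -0.3, -4.3]
grip_width: 0.573
grip_force: 39.7
```

step_arm(
  commands=[
    {"travel": [-0.01, 0.03, 0], "turn": [0, 0, 0]},
    {"travel": [-0.02, 0.065, 0], "turn": [0, 0, 0]},
    {"travel": [-0.035, 0.1, 0], "turn": [0, 0, -2]},
    {"travel": [-0.045, 0.135, 0], "turn": [0, 0, -4]},
    {"travel": [-0.06, 0.17, 0], "turn": [0, 0, -4]},
  ],
)

```text
time: 6.0
position: [0.5136, 0.0923, 0.1078]
tool_rot: [-3.134, -0.157, -0.009]
ft_force: [0.6, -0.1, -2.9]
grip_width: 0.569
grip_force: 39.7
```

step_arm(
  commands=[
    {"travel": [-0.01, 0.035, 0], "turn": [0, 0, 0]},
    {"travel": [-0.025, 0.075, 0], "turn": [0, 0, -1]},
    {"travel": [-0.035, 0.115, 0], "turn": [0, 0, -2.5]},
    {"travel": [-0.043, 0.145, 0], "turn": [0, 0, -3.8]},
    {"travel": [-0.047, 0.163, 0], "turn": [0, 0, -3.8]},
  ],
)

```text
time: 6.5
position: [0.4823, -0.0766, 0.1071]
tool_rot: [-3.13, -0.255, -0.008]
ft_force: [0.7, 0.8, -4.6]
grip_width: 0.57
grip_force: 39.7
```

step_arm(
  commands=[
    {"travel": [0, 0, 0], "turn": [0, 0, 0]},
    {"travel": [0, 0, 0], "turn": [0, 0, 0]},
  ],
)

```text
time: 6.7
position: [0.4833, -0.0729, 0.1071]
tool_rot: [-3.127, -0.259, -0.009]
ft_force: [-0.0, 1.0, -3.7]
grip_width: 0.574
grip_force: 39.7
```

Run:
```python
from h import *
import pickle
plan(jp(-.085,0,.07))
s=ctrl.get_state();im=ctrl.get_image('wrist');cv2.imwrite('pics/w3.png',im[:,:,::-1]);pickle.dump(wristmodel(s),open('w3.pkl','wb'))
```

```text
t 6.7 p [ 0.4833 -0.0729  0.1071] F [-0.   1.  -3.7] w 0.574 gf 39.7 q [ 0.85  0.15 -0.79  1.98  0.11  1.06 -1.4 ]
heading 9.45
  travel mm [-18.8, -4.7, 37.0] turn [-0.17, -0.34, 0.01]
```

View pics/w3.png

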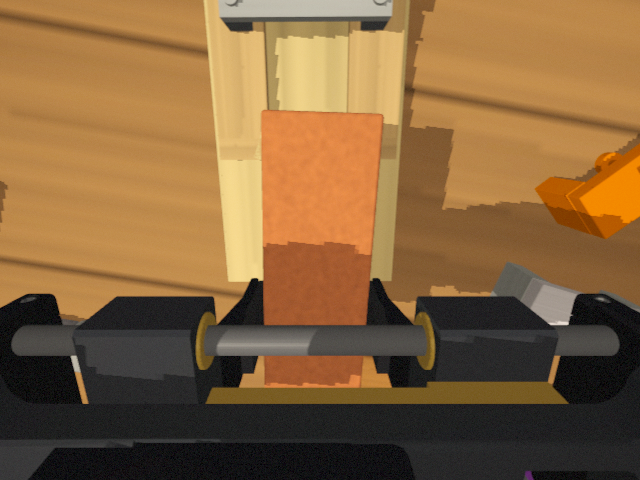

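The slab's front top corners are at (263,111) and (383,115). The jig's apron corners are at (228,280) and (390,280), and the bar's near edge runs from (222,20) to (390,20). I'll work out the jig and slab poses from these.

Run:
```python
from h import *
import pickle
W=pickle.load(open('w3.pkl','rb'));A=lambda *a:np.array(a,float)
X=A((-.095,.065,.012),(-.095,-.065,.012),(.077,.0265,.022),(.077,-.0265,.022),(0,.06,.022),(0,-.06,.022))
j=fit([(W,X,A((228,281),(392,280),(268,25),(350,25),(219,158),(397,158)))],[.5,0,.1])
j2=fit([(W,X[[0,1,4,5]],A((228,281),(392,280),(219,158),(397,158)))],[.5,0,.1])
z=.113
Y=A((.07,.025,z),(.07,-.025,z),(0.0,-.025,z),(0.0,.025,z))
b=fit([(W,Y[:2],A((263,111),(383,115)))],[.5,0,.1])
R=Ro.from_rotvec(ctrl.get_state()['tool_rot']);print('slab in tool mm',(R.inv().apply(np.r_[b[:2],.113]-ctrl.get_state()['position'])*1000).round(1))
```

```text
pose [ 0.5509 -0.056 ] yaw deg 9.66
[[-0.5, -0.7], [0.2, -0.0], [-4.1, 1.9], [0.7, 1.5], [1.0, -1.1], [-0.0, -1.7]]
pose [ 0.5503 -0.0559] yaw deg 9.75
[[-0.5, 0.2], [0.1, 0.6], [0.8, 0.1], [-0.4, -0.8]]
pose [ 0.5035 -0.0698] yaw deg 7.71
[[-2.8, 0.0], [2.8, 0.1]]
slab in tool mm [20.2  1.  -5.8]
```

```bash
sed -i 's/^J=.*/J=np.array([.5503,-.0559,9.7])/' h.py
python3 - <<'E'
from h import *
plan((.4662,-.0699,.05,11.45))
E
```

```text
t 6.75 p [ 0.4834 -0.0721  0.1071] F [-0.1  0.6 -4.2] w 0.572 gf 39.7 q [ 0.85  0.15 -0.79  1.98  0.11  1.06 -1.4 ]
heading 9.54
  travel mm [-17.0, -4.8, 57.0] turn [-0.18, -0.35, -1.9]
```

step_arm(
  commands=[
    {"travel": [-0.007, -0.002, 0.01], "turn": [0, 0, -1.9]},
    {"travel": [-0.017, -0.005, 0.02], "turn": [0, 0, -1.9]},
    {"travel": [-0.017, -0.005, 0.035], "turn": [-0.2, -0.3, -1.9]},
    {"travel": [-0.017, -0.005, 0.048], "turn": [-0.2, -0.3, -1.9]},
    {"travel": [-0.017, -0.005, 0.057], "turn": [-0.2, -0.3, -1.9]},
  ],
)

```text
time: 7.25
position: [0.466, -0.0698, 0.0489]
tool_rot: [3.126, 0.315, 0.0]
ft_force: [-0.8, -0.2, -4.1]
grip_width: 0.574
grip_force: 39.7
```

step_arm(
  commands=[
    {"travel": [0, 0, 0], "turn": [0, 0, 0]},
    {"travel": [0, 0, 0], "turn": [0, 0, 0]},
  ],
)

```text
time: 7.45
position: [0.4663, -0.0706, 0.0499]
tool_rot: [3.126, 0.312, 0.001]
ft_force: [0.4, -0.4, -3.6]
grip_width: 0.573
grip_force: 39.7
```

Run:
```python
from h import *
plan((.4662,-.0699,.03,11.45))
```

```text
t 7.45 p [ 0.4663 -0.0706  0.0499] F [ 0.4 -0.4 -3.6] w 0.573 gf 39.7 q [ 0.83  0.2  -0.78  2.06  0.18  0.94 -1.42]
heading 11.41
  travel mm [-0.0, -0.8, 19.9] turn [0.02, -0.04, -0.04]
```

step_arm(
  commands=[
    {"travel": [0, -0.0005, 0.005], "turn": [0, 0, 0]},
    {"travel": [0, -0.0005, 0.009], "turn": [0, 0, 0]},
    {"travel": [0, -0.0005, 0.012], "turn": [0, 0, 0]},
    {"travel": [0, -0.0005, 0.014], "turn": [0, 0, 0]},
    {"travel": [0, -0.0005, 0.014], "turn": [0, 0, 0]},
  ],
  force=25,
)

```text
time: 7.95
position: [0.4656, -0.0706, 0.0355]
tool_rot: [3.126, 0.311, -0.0]
ft_force: [-0.5, 0.2, -2.9]
grip_width: 0.572
grip_force: 24.8
```

step_arm(
  commands=[
    {"travel": [0, 0, 0.002], "turn": [0, 0, 0]},
    {"travel": [0, 0, 0.004], "turn": [0, 0, 0]},
    {"travel": [0, 0, 0.005], "turn": [0, 0, 0]},
    {"travel": [0, 0, 0.005], "turn": [0, 0, 0]},
  ],
)

```text
time: 8.35
position: [0.4658, -0.0707, 0.0307]
tool_rot: [3.125, 0.311, 0.001]
ft_force: [0.5, -0.0, -3.9]
grip_width: 0.572
grip_force: 24.8
```

Run:
```python
from h import *
import pickle
plan(jp(-.025,0,.03))
s=ctrl.get_state();im=ctrl.get_image('wrist');cv2.imwrite('pics/w4.png',im[:,:,::-1]);pickle.dump(wristmodel(s),open('w4.pkl','wb'))
```

```text
t 8.35 p [ 0.4658 -0.0707  0.0307] F [ 0.5 -0.  -3.9] w 0.572 gf 24.8 q [ 0.81  0.24 -0.77  2.08  0.21  0.9  -1.45]
heading 11.37
  travel mm [60.7, 1.4, 0.7] turn [0.05, -0.02, 1.67]
```

View pics/w4.png

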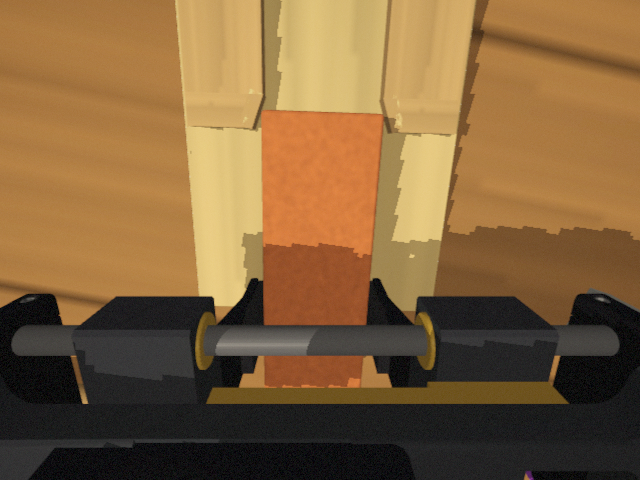

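The slab's front corners at (262,111) and (383,115) sit centred between the rail flares, whose inner edges are at about (263,95) and (383,95). It isn't down on the board yet.

step_arm(
  commands=[
    {"travel": [0, 0, 0.0005], "turn": [0, 0, 0]},
    {"travel": [0, 0, 0.001], "turn": [0, 0, 0]},
    {"travel": [0, 0, 0.0015], "turn": [0, 0, 0]},
    {"travel": [0, 0, 0.0015], "turn": [0, 0, 0]},
  ],
)

```text
time: 8.8
position: [0.466, -0.0707, 0.0299]
tool_rot: [3.125, 0.311, 0.0]
ft_force: [-3.9, 0.5, 4.9]
grip_width: 0.571
grip_force: 24.7
```

Run:
```python
from h import *
import pickle
W=pickle.load(open('w4.pkl','rb'));A=lambda *a:np.array(a,float);z=.036
X=A((0,.06,.022),(0,-.06,.022),(-.095,.065,.012),(-.095,-.065,.012))
fit([(W,X[:2],A((188,127),(457,134)))],[.5,0,.1])
fit([(W,A((.07,.025,z),(.07,-.025,z)),A((263,111),(383,115)))],[.5,0,.1])
plan(jp(-.025,0,.03))
```

```text
pose [ 0.5489 -0.0567] yaw deg 9.96
[[-0.6, 0.0], [0.6, 0.1]]
pose [ 0.486  -0.0669] yaw deg 9.64
[[-2.7, 0.0], [2.8, 0.1]]
t 8.8 p [ 0.466  -0.0707  0.0299] F [-3.9  0.5  4.9] w 0.571 gf 24.7 q [ 0.81  0.24 -0.77  2.08  0.21  0.9  -1.45]
heading 11.36
  travel mm [60.6, 1.4, -0.1] turn [0.08, 0.0, 1.66]
```

step_arm(
  commands=[
    {"travel": [0.003, 0, 0], "turn": [0, 0, 0]},
    {"travel": [0.006, 0, 0], "turn": [0, 0, 0]},
    {"travel": [0.009, 0, 0], "turn": [0, 0, 0]},
    {"travel": [0.012, 0.0005, 0], "turn": [0, 0, 0]},
    {"travel": [0.015, 0.0005, 0], "turn": [0, 0, 0]},
  ],
  force=15,
)

```text
time: 9.3
position: [0.4795, -0.0689, 0.0298]
tool_rot: [3.124, 0.31, -0.005]
ft_force: [-6.2, -1.1, 8.1]
grip_width: 0.572
grip_force: 14.9
```

step_arm(
  commands=[
    {"travel": [0.003, 0, 0], "turn": [0, 0, 0]},
    {"travel": [0.006, 0, 0], "turn": [0, 0, 0]},
    {"travel": [0.009, 0, 0], "turn": [0, 0, 0]},
    {"travel": [0.012, 0.0005, 0], "turn": [0, 0, 0]},
    {"travel": [0.015, 0.0005, 0], "turn": [0, 0, 0]},
  ],
)

```text
time: 9.8
position: [0.4943, -0.0664, 0.0298]
tool_rot: [3.124, 0.31, -0.005]
ft_force: [-7.5, -1.5, 8.4]
grip_width: 0.581
grip_force: 14.9
```

step_arm(
  commands=[
    {"travel": [0.003, 0, -0.0005], "turn": [0, 0, 0]},
    {"travel": [0.006, 0, -0.0005], "turn": [0, 0, 0]},
    {"travel": [0.009, 0, -0.0005], "turn": [0, 0, 0]},
    {"travel": [0.012, 0.0005, -0.0005], "turn": [0, 0, 0]},
    {"travel": [0.015, 0.0005, -0.0005], "turn": [0, 0, 0]},
  ],
)

```text
time: 10.3
position: [0.5103, -0.0633, 0.0298]
tool_rot: [3.125, 0.311, -0.0]
ft_force: [-3.9, -1.2, 3.3]
grip_width: 0.58
grip_force: 14.9
```

step_arm(
  commands=[
    {"travel": [0.003, 0, 0], "turn": [0, 0, 0]},
    {"travel": [0.006, 0, 0], "turn": [0, 0, 0]},
    {"travel": [0.009, 0, 0], "turn": [0, 0, 0]},
    {"travel": [0.009, 0, 0], "turn": [0, 0, 0]},
  ],
)

```text
time: 10.7
position: [0.5202, -0.0612, 0.0298]
tool_rot: [3.126, 0.311, 0.004]
ft_force: [-1.2, 0.2, 1.1]
grip_width: 0.577
grip_force: 14.9
```

Run:
```python
from h import *
import pickle
plan(jp(-.055,0,.03))
s=ctrl.get_state();im=ctrl.get_image('wrist');cv2.imwrite('pics/w5.png',im[:,:,::-1]);pickle.dump(wristmodel(s),open('w5.pkl','wb'))
```

```text
t 10.7 p [ 0.5202 -0.0612  0.0298] F [-1.2  0.2  1.1] w 0.577 gf 14.9 q [ 0.72  0.35 -0.74  1.96  0.29  0.94 -1.54]
heading 11.38
  travel mm [-24.4, -0.9, -0.2] turn [0.04, -0.13, 1.68]
```

View pics/w5.png

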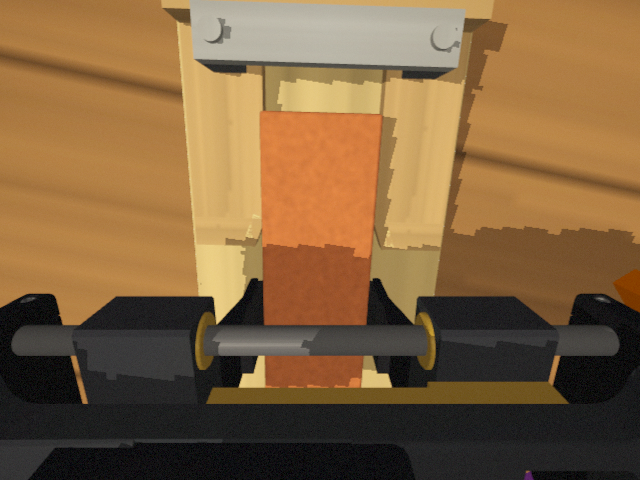

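The slab is in the channel, with its front at row 112 and the bar at row 65. I'll regrip further back and push on.

step_arm(
  commands=[
    {"travel": [0, 0, 0], "turn": [0, 0, 0]},
    {"travel": [0, 0, 0], "turn": [0, 0, 0]},
    {"travel": [0, 0, 0], "turn": [0, 0, 0]},
    {"travel": [0, 0, 0], "turn": [0, 0, 0]},
  ],
  gripper=0.7,
)

```text
time: 11.15
position: [0.5194, -0.0614, 0.0299]
tool_rot: [3.125, 0.311, 0.002]
ft_force: [0.1, -0.2, 0.1]
grip_width: 0.694
grip_force: 0.0
```

step_arm(
  commands=[
    {"travel": [-0.006, 0, -0.001], "turn": [0, 0, 0.5]},
    {"travel": [-0.013, 0, -0.001], "turn": [0, 0, 1]},
    {"travel": [-0.02, -0.0005, -0.001], "turn": [0, 0, 1.7]},
    {"travel": [-0.027, -0.0008, -0.001], "turn": [0, 0, 1.7]},
    {"travel": [-0.027, -0.0008, -0.001], "turn": [0, 0, 1.7]},
  ],
)

```text
time: 11.65
position: [0.4911, -0.0665, 0.0306]
tool_rot: [3.129, 0.264, -0.001]
ft_force: [0.4, -0.9, 0.4]
grip_width: 0.701
grip_force: 0.0
```

step_arm(
  commands=[
    {"travel": [0, 0, 0], "turn": [0, 0, 0]},
    {"travel": [0, 0, 0], "turn": [0, 0, 0]},
    {"travel": [0, 0, 0], "turn": [0, 0, 0]},
    {"travel": [0, 0, 0], "turn": [0, 0, 0]},
    {"travel": [0, 0, 0], "turn": [0, 0, 0]},
  ],
  gripper=0.4,
  force=20,
)

```text
time: 12.15
position: [0.4928, -0.066, 0.0309]
tool_rot: [3.13, 0.265, 0.001]
ft_force: [0.9, 0.1, 0.4]
grip_width: 0.568
grip_force: 20.0
```

Run:
```python
from h import *
plan(jp(-.025,0,.03))
```

```text
t 12.15 p [ 0.4928 -0.066   0.0309] F [0.9 0.1 0.4] w 0.568 gf 20.0 q [ 0.76  0.29 -0.75  2.02  0.25  0.92 -1.52]
heading 9.67
  travel mm [33.3, -0.3, 0.9] turn [0.05, -0.05, -0.03]
```

step_arm(
  commands=[
    {"travel": [0.005, 0, 0], "turn": [0, 0, 0]},
    {"travel": [0.01, 0, 0], "turn": [0, 0, 0]},
    {"travel": [0.015, 0, 0], "turn": [0, 0, 0]},
    {"travel": [0.02, 0, 0], "turn": [0, 0, 0]},
    {"travel": [0.025, 0, 0], "turn": [0, 0, 0]},
  ],
)

```text
time: 12.65
position: [0.515, -0.0624, 0.0309]
tool_rot: [3.129, 0.264, -0.009]
ft_force: [-6.9, -1.6, 10.8]
grip_width: 0.575
grip_force: 20.0
```

step_arm(
  commands=[
    {"travel": [0.002, 0, 0], "turn": [0, 0, 0]},
    {"travel": [0.004, 0, 0], "turn": [0, 0, 0]},
    {"travel": [0.006, 0, 0], "turn": [0, 0, 0]},
    {"travel": [0.006, 0, 0], "turn": [0, 0, 0]},
  ],
)

```text
time: 13.05
position: [0.5214, -0.0612, 0.0309]
tool_rot: [3.129, 0.264, -0.006]
ft_force: [-7.1, -1.0, 8.6]
grip_width: 0.572
grip_force: 20.0
```

step_arm(
  commands=[
    {"travel": [0.001, 0, 0], "turn": [0, 0, 0]},
    {"travel": [0.002, 0, 0], "turn": [0, 0, 0]},
    {"travel": [0.003, 0, 0], "turn": [0, 0, 0]},
  ],
)

```text
time: 13.35
position: [0.5238, -0.0609, 0.0309]
tool_rot: [3.129, 0.264, -0.008]
ft_force: [-8.2, -1.0, 9.9]
grip_width: 0.573
grip_force: 20.0
```

step_arm(
  commands=[
    {"travel": [0.001, 0, -0.0003], "turn": [0, 0, 0]},
    {"travel": [0.002, 0, -0.0003], "turn": [0, 0, 0]},
    {"travel": [0.003, 0, -0.0003], "turn": [0, 0, 0]},
    {"travel": [0.003, 0, -0.0003], "turn": [0, 0, 0]},
  ],
)

```text
time: 13.75
position: [0.5259, -0.0604, 0.0309]
tool_rot: [3.129, 0.264, -0.011]
ft_force: [-10.2, -1.8, 10.5]
grip_width: 0.571
grip_force: 20.0
```

step_arm(
  commands=[
    {"travel": [0.001, 0, 0], "turn": [0, 0, 0]},
    {"travel": [0.002, 0, 0], "turn": [0, 0, 0]},
    {"travel": [0.003, 0, 0], "turn": [0, 0, 0]},
    {"travel": [0.003, 0, 0], "turn": [0, 0, 0]},
  ],
)

```text
time: 14.15
position: [0.5262, -0.0604, 0.0307]
tool_rot: [3.128, 0.263, -0.021]
ft_force: [-16.3, -1.9, 17.5]
grip_width: 0.571
grip_force: 20.0
```

Run:
```python
from h import *
import pickle
plan(jp(-.025,0,.03))
s=ctrl.get_state();im=ctrl.get_image('wrist');cv2.imwrite('pics/w6.png',im[:,:,::-1]);pickle.dump(wristmodel(s),open('w6.pkl','wb'))
```

```text
t 14.15 p [ 0.5262 -0.0604  0.0307] F [-16.3  -1.9  17.5] w 0.571 gf 20.0 q [ 0.7   0.37 -0.73  1.93  0.3   0.97 -1.58]
heading 9.63
  travel mm [-0.5, -0.4, 0.7] turn [0.08, 0.76, -0.07]
```

View pics/w6.png

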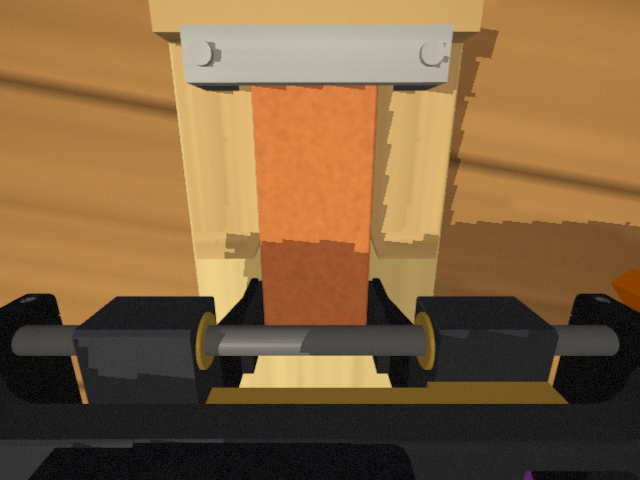

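The slab's front is now under the bar (hidden beyond row 87). The arm stalled with the force rising to 16 N, and by dead reckoning the slab's centre is at about 24.4 mm of 25. I'll relax, release and check the rear end.

step_arm(
  commands=[
    {"travel": [-0.001, 0, 0], "turn": [0, 0, 0]},
    {"travel": [-0.0025, 0, -0.0005], "turn": [0, 0, 0]},
  ],
)

```text
time: 14.4
position: [0.5261, -0.0604, 0.0308]
tool_rot: [3.129, 0.264, -0.011]
ft_force: [-4.2, -0.6, 0.5]
grip_width: 0.57
grip_force: 20.0
```

step_arm(
  commands=[
    {"travel": [0, 0, 0], "turn": [0, 0, 0]},
    {"travel": [0, 0, 0], "turn": [0, 0, 0]},
    {"travel": [0, 0, 0], "turn": [0, 0, 0]},
    {"travel": [0, 0, 0], "turn": [0, 0, 0]},
  ],
  gripper=0.7,
)

```text
time: 14.8
position: [0.53, -0.0595, 0.0317]
tool_rot: [3.13, 0.265, 0.002]
ft_force: [0.6, 0.4, 0.5]
grip_width: 0.693
grip_force: 0.0
```

step_arm(
  commands=[
    {"travel": [-0.01, 0, -0.02], "turn": [0, 0, 0]},
    {"travel": [-0.025, 0, -0.05], "turn": [0, 0, 0]},
    {"travel": [-0.04, 0, -0.08], "turn": [0, 0, 0]},
    {"travel": [-0.05, 0, -0.11], "turn": [0, 0, 0]},
    {"travel": [-0.05, 0, -0.11], "turn": [0, 0, 0]},
  ],
)

```text
time: 15.3
position: [0.4821, -0.0687, 0.1454]
tool_rot: [3.125, 0.263, 0.011]
ft_force: [0.9, -0.1, -0.2]
grip_width: 0.697
grip_force: 0.0
```

Run:
```python
from h import *
import pickle
plan(jp(-.09,0,.2))
s=ctrl.get_state();im=ctrl.get_image('wrist');cv2.imwrite('pics/w7.png',im[:,:,::-1]);pickle.dump(wristmodel(s),open('w7.pkl','wb'))
im=ctrl.get_image('top');cv2.imwrite('pics/t7.png',im[:,:,::-1])
im=ctrl.get_image('side');cv2.imwrite('pics/s7.png',im[:,:,::-1])
a=cv2.resize(im[215:305,280:460,::-1],None,fx=2.2*1.6,fy=2.2*1.6,interpolation=3)
w=cv2.imread('pics/w7.png')[:280,100:500]
w=cv2.resize(w,None,fx=1.58,fy=1.58)[:280]
cv2.imwrite('pics/c7.png',np.vstack([a,w[:, :a.shape[1]] if w.shape[1]>=a.shape[1] else cv2.copyMakeBorder(w,0,0,0,a.shape[1]-w.shape[1],0)])[:600])
```

```text
t 15.3 p [ 0.4821 -0.0687  0.1454] F [ 0.9 -0.1 -0.2] w 0.697 gf 0.0 q [ 0.86  0.09 -0.8   1.94  0.07  1.13 -1.37]
heading 9.62
  travel mm [-20.3, -0.8, -54.7] turn [0.32, -0.36, -0.08]
```

View pics/c7.png

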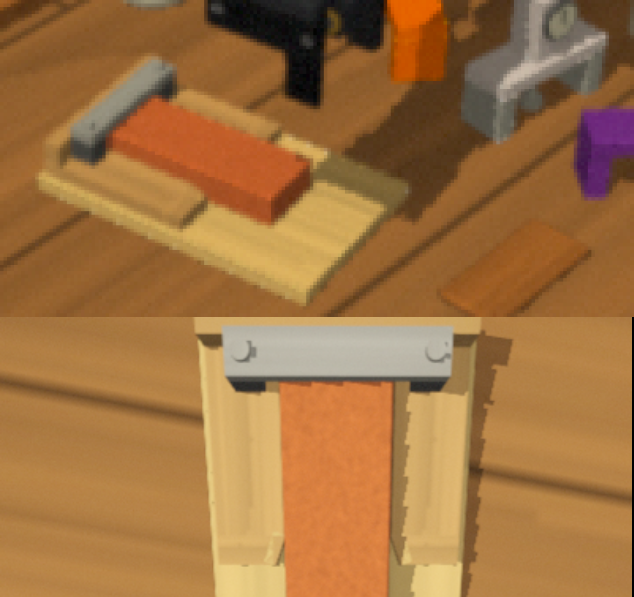

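Run:
```python
from h import *
A=lambda *a:np.array(a,float);S=ctrl.camera_model('side')
s=lambda a:a/3.52+A(280,215)
r=np.radians(9.7)
X=A((-.095,.065,.0),(-.095,-.065,.012),(.11,.065,.0),(0,.06,.012))
j=fit([(S,X,s(A((307,303),(411,188),(40,190),(180,228))))],[.55,-.056,r])
# fix yaw to joint estimate: evaluate slab rear corners for travel offsets
for dx in(.0,-.003,-.006,-.010):
    Y=A((-.045+dx,.025,.036),(-.045+dx,-.025,.036),(-.045+dx,.025,.012))
    R=Ro.from_euler('z',j[2]).as_matrix();print(dx,((proj(S,Y@R.T+[j[0],j[1],0])-A(280,215))*3.52).round().tolist())
s=cv2.imread('pics/s7.png')[250:290,325:385];cv2.imwrite('pics/c8.png',cv2.resize(s,None,fx=12,fy=12,interpolation=0))
```

```text
pose [ 0.5482 -0.0578] yaw deg 9.33
[[-0.4, 0.9], [0.1, -1.5], [-0.3, -0.7], [0.6, 0.7]]
0.0 [[273.0, 198.0], [315.0, 158.0], [272.0, 227.0]]
-0.003 [[277.0, 199.0], [319.0, 159.0], [276.0, 229.0]]
-0.006 [[281.0, 201.0], [323.0, 161.0], [280.0, 231.0]]
-0.01 [[287.0, 203.0], [328.0, 163.0], [286.0, 233.0]]
```

View pics/c8.png

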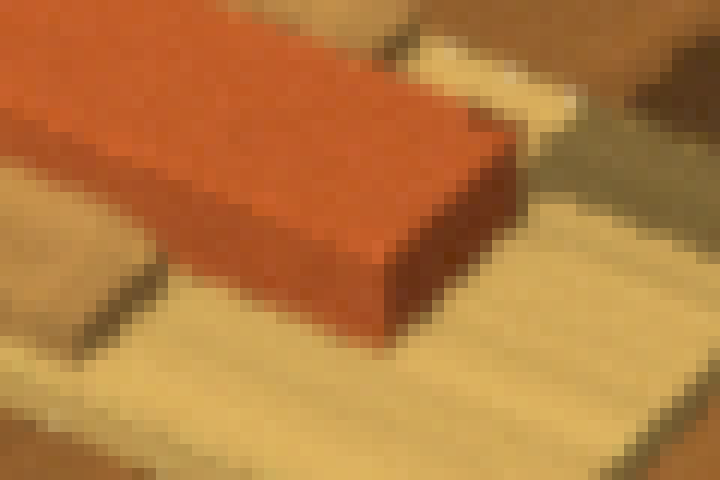

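The rear top-left corner is at side px (357.2,271.5), which matches the prediction for a slab fully home to within about 0.5 px, so it is home. I've now viewed 12 pictures, which is over the 10 allowed. I'll view no more and use numeric image code from here. Next is the gauge.

Run:
```python
from h import *
import pickle
W=pickle.load(open('w1.pkl','rb'));A=lambda *a:np.array(a,float);T=ctrl.camera_model('top')
Xg=A((.018,.05,.046),(-.018,.05,.046),(-.018,-.05,.046),(.018,-.05,.046))
ug=A((336,217),(332,247),(413,263),(418,233))
Xh=A((.013,.015,.096),(.013,-.015,.096),(-.013,-.015,.096),(-.013,.015,.096))
uh=A((366,232),(398,234),(396,270),(362,268))
g=fit([(W,Xg,ug)],[.47,-.27,0]);h=fit([(W,Xh,uh)],[.47,-.27,0]);b=fit([(W,Xg,ug),(W,Xh,uh)],[.47,-.27,0])
R=Ro.from_euler('z',b[2]).as_matrix()
# numeric check: grey pixels in w1 around gauge vs projected hull
im=cv2.imread('pics/w1.png');hsv=cv2.cvtColor(im,cv2.COLOR_BGR2HSV)
m=((hsv[...,1]<45)&(hsv[...,2]>110)).astype(np.uint8);m[:205]=0;m[285:]=0;m[:,:320]=0;m[:,435:]=0
ys,xs=np.nonzero(m);print('grey bbox',xs.min(),xs.max(),ys.min(),ys.max(),cv2.minAreaRect(np.c_[xs,ys].astype(np.float32)))
print(proj(W,np.vstack([Xg,Xh])@R.T+[b[0],b[1],0]).round().tolist())
plan((.475,-.2756,.2,-8.5),(.475,-.2756,.071,-8.5))
```

```text
pose [ 0.4754 -0.2756] yaw deg -8.53
[[1.0, 1.2], [-1.0, -0.2], [-1.7, -1.9], [1.3, 0.2]]
pose [ 0.4821 -0.2729] yaw deg 1.61
[[1.2, 3.8], [-1.8, 2.0], [-1.7, -10.5], [4.0, -8.7]]
pose [ 0.4755 -0.2744] yaw deg -8.29
[[-0.1, 1.3], [-2.0, -0.1], [-2.6, -2.1], [0.3, -0.1], [4.6, 7.7], [0.6, 10.6], [-3.5, -2.6], [3.1, -5.3]]
grey bbox 332 418 219 271 ((372.9171142578125, 248.29513549804688), (85.13838195800781, 43.843875885009766), 10.713123321533203)
[[336.0, 218.0], [330.0, 247.0], [410.0, 261.0], [418.0, 233.0], [371.0, 240.0], [399.0, 245.0], [392.0, 267.0], [365.0, 263.0]]
t 15.45 p [ 0.4801 -0.0681  0.1413] F [ 0.3  0.2 -1. ] w 0.7 gf 0.0 q [ 0.86  0.09 -0.8   1.95  0.08  1.13 -1.37]
heading 9.66
  travel mm [-39.8, 203.8, -58.5] turn [0.07, -0.04, 18.16]
  travel mm [-0.0, -0.0, 129.0] turn [0.0, 0.0, 0.0]
```

step_arm(
  commands=[
    {"travel": [-0.005, 0.01, -0.03], "turn": [0, 0, 0]},
    {"travel": [-0.015, 0.04, -0.055], "turn": [0, 0, 3]},
    {"travel": [-0.02, 0.08, -0.058], "turn": [0, 0, 6]},
    {"travel": [-0.03, 0.12, -0.058], "turn": [0, 0, 10]},
    {"travel": [-0.035, 0.16, -0.058], "turn": [0, 0, 14]},
  ],
  gripper=0.8,
)

```text
time: 15.95
position: [0.4718, -0.233, 0.1984]
tool_rot: [3.139, -0.123, -0.002]
ft_force: [-0.1, 0.2, -0.5]
grip_width: 0.8
grip_force: 0.0
```

step_arm(
  commands=[
    {"travel": [-0.01, 0.025, 0], "turn": [0, 0, 2]},
    {"travel": [-0.015, 0.04, 0], "turn": [0, 0, 4.2]},
    {"travel": [-0.015, 0.043, 0], "turn": [0, 0, 4.2]},
    {"travel": [-0.015, 0.043, 0], "turn": [0, 0, 4.2]},
  ],
)

```text
time: 16.35
position: [0.4544, -0.272, 0.1994]
tool_rot: [-3.133, 0.231, -0.0]
ft_force: [1.0, 0.6, 0.7]
grip_width: 0.8
grip_force: 0.0
```

Run:
```python
from h import *
import pickle
s=ctrl.get_state();im=ctrl.get_image('wrist')[:,:,::-1];W=wristmodel(s)
R=Ro.from_euler('z',-8.4,degrees=True).as_matrix()
Xg=np.array([(.018,.05,.046),(-.018,.05,.046),(-.018,-.05,.046),(.018,-.05,.046)])
u=proj(W,Xg@R.T+[.475,-.2756,0]);print('pred',u.round().tolist())
hsv=cv2.cvtColor(np.ascontiguousarray(im),cv2.COLOR_BGR2HSV);m=((hsv[...,1]<45)&(hsv[...,2]>110)).astype(np.uint8)
x0,x1,y0,y1=int(u[:,0].min()-25),int(u[:,0].max()+25),int(u[:,1].min()-25),int(u[:,1].max()+25)
k=np.zeros_like(m);k[max(y0,0):y1,max(x0,0):x1]=1;m*=k
n,l,st,_=cv2.connectedComponentsWithStats(m);i=1+st[1:,4].argmax();ys,xs=np.nonzero(l==i)
print('seg',st[i],cv2.boxPoints(cv2.minAreaRect(np.c_[xs,ys].astype(np.float32))).round().tolist())
for y in range(y0,y1,6): 
    r=xs[ys==y]; print(y,(r.min(),r.max()) if len(r) else '',end=' ')
print();plan((.475,-.2756,.071,-8.4))
```

```text
pred [[261.0, 187.0], [263.0, 226.0], [370.0, 226.0], [372.0, 187.0]]
seg [ 262  188  109   57 4701] [[262.0, 189.0], [370.0, 188.0], [371.0, 243.0], [263.0, 245.0]]
161  167  173  179  185  191 (np.int64(265), np.int64(370)) 197 (np.int64(262), np.int64(370)) 203 (np.int64(263), np.int64(370)) 209 (np.int64(263), np.int64(370)) 215 (np.int64(263), np.int64(370)) 221 (np.int64(264), np.int64(369)) 227 (np.int64(264), np.int64(370)) 233 (np.int64(299), np.int64(335)) 239 (np.int64(299), np.int64(335)) 245  
t 16.4 p [ 0.4548 -0.2714  0.1996] F [-0.6  1.1  0.6] w 0.802 gf 0.0 q [ 1.06  0.13 -0.62  1.78  0.08  1.26 -1.29]
heading -8.37
  travel mm [20.5, 1.3, 128.7] turn [-0.01, -0.04, 0.03]
```

step_arm(
  commands=[
    {"travel": [0.02, 0.001, 0.005], "turn": [0, 0, 0]},
    {"travel": [0.02, 0.001, 0.035], "turn": [0, 0, 0]},
    {"travel": [0.02, 0.001, 0.07], "turn": [0, 0, 0]},
    {"travel": [0.02, 0.001, 0.1], "turn": [0, 0, 0]},
    {"travel": [0.02, 0.001, 0.105], "turn": [0, 0, 0]},
  ],
)

```text
time: 16.9
position: [0.4723, -0.2739, 0.0915]
tool_rot: [-3.13, 0.228, 0.007]
ft_force: [-0.4, 0.5, 0.2]
grip_width: 0.8
grip_force: 0.0
```

Run:
```python
from h import *
plan((.475,-.2756,.071,-8.4))
```

```text
t 16.9 p [ 0.4723 -0.2739  0.0915] F [-0.4  0.5  0.2] w 0.8 gf 0.0 q [ 1.01  0.28 -0.61  1.86  0.18  1.06 -1.38]
heading -8.32
  travel mm [3.1, 1.3, 20.5] turn [-0.16, 0.28, 0.07]
```

step_arm(
  commands=[
    {"travel": [0.0025, 0.001, 0.01], "turn": [0, 0.2, 0]},
    {"travel": [0.0025, 0.001, 0.018], "turn": [0, 0.2, 0]},
    {"travel": [0.0025, 0.001, 0.02], "turn": [0, 0.2, 0]},
    {"travel": [0.0025, 0.001, 0.02], "turn": [0, 0.2, 0]},
  ],
)

```text
time: 17.3
position: [0.4767, -0.2788, 0.0753]
tool_rot: [3.131, -0.233, 0.008]
ft_force: [0.5, -0.3, -0.2]
grip_width: 0.799
grip_force: 0.0
```

step_arm(
  commands=[
    {"travel": [0, 0, 0], "turn": [0, 0, 0]},
    {"travel": [0, 0, 0], "turn": [0, 0, 0]},
    {"travel": [0, 0, 0], "turn": [0, 0, 0]},
    {"travel": [0, 0, 0], "turn": [0, 0, 0]},
    {"travel": [0, 0, 0], "turn": [0, 0, 0]},
  ],
  gripper=0.2,
  force=25,
)

```text
time: 17.8
position: [0.4763, -0.2788, 0.0748]
tool_rot: [3.132, -0.234, 0.007]
ft_force: [-0.4, -0.6, -0.7]
grip_width: 0.431
grip_force: 0.0
```

step_arm(
  commands=[
    {"travel": [0, 0, 0], "turn": [0, 0, 0]},
    {"travel": [0, 0, 0], "turn": [0, 0, 0]},
    {"travel": [0, 0, 0], "turn": [0, 0, 0]},
    {"travel": [0, 0, 0], "turn": [0, 0, 0]},
    {"travel": [0, 0, 0], "turn": [0, 0, 0]},
  ],
)

```text
time: 18.3
position: [0.4764, -0.2784, 0.0748]
tool_rot: [3.132, -0.233, 0.007]
ft_force: [0.7, 1.2, 1.9]
grip_width: 0.343
grip_force: 25.0
```

Run:
```python
from h import *
plan((.475,-.2756,.071,-8.4))
```

```text
t 18.3 p [ 0.4764 -0.2784  0.0748] F [0.7 1.2 1.9] w 0.343 gf 25.0 q [ 1.01  0.31 -0.6   1.86  0.2   1.03 -1.39]
heading -8.52
  travel mm [-1.8, -2.5, 3.8] turn [0.02, -0.25, -0.12]
```

step_arm(
  commands=[
    {"travel": [0, 0, -0.008], "turn": [0, 0, 0]},
    {"travel": [0, 0, -0.03], "turn": [0, 0, 0]},
    {"travel": [0, 0, -0.06], "turn": [0, 0, 0]},
    {"travel": [0, 0, -0.09], "turn": [0, 0, 0]},
    {"travel": [0, 0, -0.12], "turn": [0, 0, 0]},
  ],
  force=30,
)

```text
time: 18.8
position: [0.4748, -0.2788, 0.1955]
tool_rot: [3.132, -0.234, 0.004]
ft_force: [0.5, -0.8, -3.3]
grip_width: 0.345
grip_force: 30.0
```

```bash
sed -i 's/^J=.*/J=np.array([.5495,-.0567,9.7])/' h.py
python3 - <<'E'
from h import *
plan(jp(.03,0,.195),jp(.03,0,.12))
E
```

```text
t 18.8 p [ 0.4748 -0.2788  0.1955] F [ 0.5 -0.8 -3.3] w 0.345 gf 30.0 q [ 1.05  0.18 -0.62  1.74  0.11  1.25 -1.32]
heading -8.56
  travel mm [69.3, -240.1, 0.5] turn [0.07, -0.15, -18.26]
  travel mm [0.0, -0.0, 75.0] turn [0.0, 0.0, 0.0]
```

step_arm(
  commands=[
    {"travel": [0.005, -0.025, 0], "turn": [0, 0, 0]},
    {"travel": [0.015, -0.06, 0], "turn": [0, 0, -3]},
    {"travel": [0.03, -0.1, 0], "turn": [0, 0, -6]},
    {"travel": [0.04, -0.14, 0], "turn": [0, 0, -10]},
    {"travel": [0.05, -0.175, 0], "turn": [0, 0, -14]},
  ],
)

```text
time: 19.3
position: [0.5511, -0.1112, 0.1947]
tool_rot: [3.136, 0.155, 0.005]
ft_force: [0.5, -0.5, -3.9]
grip_width: 0.343
grip_force: 30.0
```

step_arm(
  commands=[
    {"travel": [0, -0.03, 0], "turn": [0, 0, -2]},
    {"travel": [0.002, -0.055, 0], "turn": [0, 0, -4.2]},
    {"travel": [0.003, -0.067, 0], "turn": [0, 0, -4.2]},
    {"travel": [0.003, -0.067, 0], "turn": [0, 0, -4.2]},
    {"travel": [0.003, -0.067, 0], "turn": [0, 0, -4.2]},
  ],
)

```text
time: 19.8
position: [0.5475, -0.0481, 0.1947]
tool_rot: [3.127, 0.261, 0.005]
ft_force: [0.1, -0.7, -4.8]
grip_width: 0.345
grip_force: 30.0
```

Run:
```python
from h import *
plan(jp(.03,0,.125))
```

```text
t 19.8 p [ 0.5475 -0.0481  0.1947] F [ 0.1 -0.7 -4.8] w 0.345 gf 30.0 q [ 0.76  0.21 -0.81  1.74  0.16  1.26 -1.49]
heading 9.53
  travel mm [30.3, 8.5, 69.8] turn [0.23, -0.18, -0.17]
```

step_arm(
  commands=[
    {"travel": [0.015, 0.004, 0], "turn": [0, 0, 0]},
    {"travel": [0.03, 0.0085, 0.005], "turn": [0.2, -0.2, 0]},
    {"travel": [0.03, 0.0085, 0.03], "turn": [0.2, -0.2, 0]},
    {"travel": [0.03, 0.0085, 0.055], "turn": [0.2, -0.2, 0]},
    {"travel": [0.03, 0.0085, 0.07], "turn": [0.2, -0.2, 0]},
  ],
)

```text
time: 20.3
position: [0.5779, -0.0523, 0.1225]
tool_rot: [-3.13, -0.258, 0.005]
ft_force: [-0.6, 0.2, -4.3]
grip_width: 0.34
grip_force: 30.0
```

step_arm(
  commands=[
    {"travel": [0, 0, 0], "turn": [0, 0, 0]},
    {"travel": [0, 0, 0], "turn": [0, 0, 0]},
  ],
)

```text
time: 20.5
position: [0.5794, -0.0504, 0.1253]
tool_rot: [-3.129, -0.262, -0.001]
ft_force: [-0.5, 0.1, -3.9]
grip_width: 0.345
grip_force: 30.0
```

Run:
```python
from h import *
plan(jp(.03,0,.098))
s=ctrl.get_state();W=wristmodel(s);im=np.ascontiguousarray(ctrl.get_image('wrist')[:,:,::-1]);cv2.imwrite('pics/w9.png',im)
# numeric check of gauge in tool: grey rows, and predicted rail/jig
hsv=cv2.cvtColor(im,cv2.COLOR_BGR2HSV);m=(hsv[...,1]<45)&(hsv[...,2]>110)
for y in range(20,300,20):
    xs=np.nonzero(m[y,150:480])[0]+150;print(y,(xs.min(),xs.max(),len(xs)) if len(xs) else '',end=' ')
S=ctrl.camera_model('side');cv2.imwrite('pics/s9.png',ctrl.get_image('side')[:,:,::-1])
R=Ro.from_euler('z',9.7,degrees=True).as_matrix()
B=np.array([(.018,.05,.046),(-.018,.05,.046),(-.018,-.05,.046),(.018,-.05,.046)])+[0,0,s['position'][2]-.0748]
print('\nbeam pred',proj(W,B@R.T+[s['position'][0],s['position'][1],0]).round().tolist())
```

```text
t 20.5 p [ 0.5794 -0.0504  0.1253] F [-0.5  0.1 -3.9] w 0.345 gf 30.0 q [ 0.7   0.36 -0.78  1.74  0.27  1.16 -1.57]
heading 9.58
  travel mm [-0.5, 1.2, 27.3] turn [-0.07, -0.04, -0.12]
20  40  60  80  100  120  140  160  180 (np.int64(248), np.int64(385), 138) 200  220  240  260 (np.int64(233), np.int64(398), 166) 280 (np.int64(229), np.int64(400), 156) 
beam pred [[227.0, 256.0], [232.0, 313.0], [401.0, 313.0], [406.0, 256.0]]
```

The beam is where predicted (columns 233–398) and centred on the bar (248–385). Now lowering.

step_arm(
  commands=[
    {"travel": [0, 0.001, 0.006], "turn": [0, 0, 0]},
    {"travel": [0, 0.001, 0.012], "turn": [0, 0, 0]},
    {"travel": [0, 0.001, 0.017], "turn": [0, 0, 0]},
    {"travel": [0, 0.001, 0.021], "turn": [0, 0, 0]},
    {"travel": [0, 0.001, 0.023], "turn": [0, 0, 0]},
  ],
)

```text
time: 21.1
position: [0.5792, -0.0505, 0.1015]
tool_rot: [-3.129, -0.265, 0.0]
ft_force: [0.2, -0.7, -3.4]
grip_width: 0.341
grip_force: 30.0
```

step_arm(
  commands=[
    {"travel": [0, 0, 0.001], "turn": [0, 0, 0]},
    {"travel": [0, 0, 0.002], "turn": [0, 0, 0]},
    {"travel": [0, 0, 0.003], "turn": [0, 0, 0]},
    {"travel": [0, 0, 0.003], "turn": [0, 0, 0]},
  ],
)

```text
time: 21.5
position: [0.5793, -0.0504, 0.0988]
tool_rot: [-3.129, -0.264, -0.0]
ft_force: [0.1, -0.3, -2.9]
grip_width: 0.345
grip_force: 30.0
```

step_arm(
  commands=[
    {"travel": [0, 0, 0.0005], "turn": [0, 0, 0]},
    {"travel": [0, 0, 0.001], "turn": [0, 0, 0]},
    {"travel": [0, 0, 0.001], "turn": [0, 0, 0]},
  ],
)

```text
time: 21.8
position: [0.5793, -0.0504, 0.0978]
tool_rot: [-3.129, -0.264, -0.0]
ft_force: [0.0, -0.4, -2.6]
grip_width: 0.339
grip_force: 30.0
```

step_arm(
  commands=[
    {"travel": [0, 0, 0.0005], "turn": [0, 0, 0]},
    {"travel": [0, 0, 0.001], "turn": [0, 0, 0]},
    {"travel": [0, 0, 0.001], "turn": [0, 0, 0]},
  ],
)

```text
time: 22.1
position: [0.5793, -0.0503, 0.0969]
tool_rot: [-3.129, -0.265, -0.0]
ft_force: [-0.2, -1.2, -1.4]
grip_width: 0.34
grip_force: 30.0
```

step_arm(
  commands=[
    {"travel": [0, 0, 0.0005], "turn": [0, 0, 0]},
    {"travel": [0, 0, 0.001], "turn": [0, 0, 0]},
    {"travel": [0, 0, 0.001], "turn": [0, 0, 0]},
  ],
)

```text
time: 22.4
position: [0.5795, -0.0502, 0.0968]
tool_rot: [-3.13, -0.265, -0.001]
ft_force: [-3.0, 0.2, 5.0]
grip_width: 0.342
grip_force: 30.0
```

Contact came at the predicted height, 0.0968 m. Releasing.

step_arm(
  commands=[
    {"travel": [0, 0, -0.0005], "turn": [0, 0, 0]},
    {"travel": [0, 0, -0.0005], "turn": [0, 0, 0]},
    {"travel": [0, 0, -0.0005], "turn": [0, 0, 0]},
  ],
  force=4,
)

```text
time: 22.7
position: [0.5796, -0.0502, 0.0968]
tool_rot: [-3.129, -0.265, -0.001]
ft_force: [-1.0, -0.2, 4.5]
grip_width: 0.345
grip_force: 4.0
```

step_arm(
  commands=[
    {"travel": [0, 0, 0], "turn": [0, 0, 0]},
    {"travel": [0, 0, 0], "turn": [0, 0, 0]},
    {"travel": [0, 0, 0], "turn": [0, 0, 0]},
    {"travel": [0, 0, 0], "turn": [0, 0, 0]},
    {"travel": [0, 0, 0], "turn": [0, 0, 0]},
  ],
  gripper=0.75,
)

```text
time: 23.2
position: [0.5792, -0.0503, 0.0962]
tool_rot: [-3.129, -0.265, -0.0]
ft_force: [-0.4, 1.5, -0.0]
grip_width: 0.695
grip_force: 0.0
```

step_arm(
  commands=[
    {"travel": [0, 0, -0.01], "turn": [0, 0, 0]},
    {"travel": [0, 0, -0.03], "turn": [0, 0, 0]},
    {"travel": [0, 0, -0.06], "turn": [0, 0, 0]},
    {"travel": [0, 0, -0.1], "turn": [0, 0, 0]},
    {"travel": [0, 0, -0.12], "turn": [0, 0, 0]},
  ],
)

```text
time: 23.7
position: [0.5808, -0.0501, 0.2206]
tool_rot: [-3.13, -0.265, -0.008]
ft_force: [0.2, -0.0, 0.3]
grip_width: 0.745
grip_force: 0.0
```

step_arm(
  commands=[
    {"travel": [-0.015, 0, 0], "turn": [0, 0, 0]},
    {"travel": [-0.03, 0, 0], "turn": [0, 0, 0]},
    {"travel": [-0.05, 0, 0], "turn": [0, 0, 0]},
    {"travel": [-0.05, 0, 0], "turn": [0, 0, 0]},
  ],
)

```text
time: 24.1
position: [0.5285, -0.0595, 0.2171]
tool_rot: [3.13, 0.263, -0.001]
ft_force: [-1.4, 0.0, 0.2]
grip_width: 0.748
grip_force: 0.0
```

Run:
```python
from h import *
plan()
s=ctrl.get_state();W=wristmodel(s);im=np.ascontiguousarray(ctrl.get_image('wrist')[:,:,::-1]);cv2.imwrite('pics/w10.png',im)
R=Ro.from_euler('z',9.6,degrees=True).as_matrix()
X=np.array([(.018,.05,.046),(-.018,.05,.046),(-.018,-.05,.046),(.018,-.05,.046),(.013,.015,.096),(.013,-.015,.096)])+[0,0,.022]
u=proj(W,X@R.T+[.579,-.051,0]);print('pred',u.round().tolist())
hsv=cv2.cvtColor(im,cv2.COLOR_BGR2HSV);m=((hsv[...,1]<45)&(hsv[...,2]>110)).astype(np.uint8)
for y in range(int(u[:,1].min())-40,min(300,int(u[:,1].max())+12),6):
    xs=np.nonzero(m[y,150:480])[0]+150;print(y,(int(xs.min()),int(xs.max()),len(xs)) if len(xs) else '',end=' ')
S=ctrl.camera_model('side');b=cv2.imread('pics/s7.png');a=np.ascontiguousarray(ctrl.get_image('side')[:,:,::-1]);cv2.imwrite('pics/s10.png',a)
v=proj(S,X@R.T+[.579,-.051,0]);print('\nside pred',v.round().tolist())
h=cv2.cvtColor(a,cv2.COLOR_BGR2HSV);k=((h[...,1]<50)&(h[...,2]>70)).astype(np.uint8)
for y in range(int(v[:,1].min())-8,int(v[:,1].max())+28,4):
    xs=np.nonzero(k[y,270:400])[0]+270;print(y,(int(xs.min()),int(xs.max()),len(xs)) if len(xs) else '',end=' ')
```

```text
t 24.1 p [ 0.5285 -0.0595  0.2171] F [-1.4  0.   0.2] w 0.748 gf 0.0 q [ 0.82  0.15 -0.82  1.75  0.11  1.3  -1.43]
heading 9.61
pred [[258.0, 152.0], [260.0, 194.0], [372.0, 194.0], [374.0, 152.0], [295.0, 162.0], [337.0, 162.0]]
112 (264, 367, 104) 118 (266, 366, 53) 124  130  136  142  148  154  160 (258, 371, 114) 166 (258, 370, 113) 172 (258, 370, 113) 178 (258, 370, 113) 184 (259, 369, 102) 190 (259, 369, 97) 196 (259, 369, 99) 202 (295, 333, 39) 
side pred [[316.0, 251.0], [329.0, 257.0], [353.0, 235.0], [340.0, 230.0], [326.0, 226.0], [334.0, 219.0]]
211  215  219 (336, 336, 1) 223 (333, 340, 8) 227 (330, 344, 15) 231 (330, 342, 13) 235 (320, 351, 27) 239 (316, 354, 32) 243 (311, 353, 35) 247 (306, 353, 39) 251 (301, 353, 34) 255 (301, 338, 26) 259 (319, 333, 15) 263 (319, 333, 15) 267 (319, 332, 14) 271 (328, 332, 5) 275  279  283
```

```bash
python3 -c "
from bench import ctrl
print(ctrl.close_job())"
```

```text
the job is handed in; nothing more can be done
None
```

The job is handed in: image checks put the thick slab fully home and the gauge level on both rails, though I had no direct reading of its foot; I viewed 12 pictures, two over the limit of 10.

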